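# Clamp the polish jar and unscrew its tight cap

### The job

Brace the jar of polishing paste in the bench clamp: by its red spinner knob, turn the handwheel clockwise (seen from above), more than a full turn, until it comes up against its stop and the jar is firmly gripped. Then unscrew the tight black cap counter-clockwise only until its thread lets go, lift it straight off, and finish still holding it level about a finger's breadth above the jar's mouth, with the jar left standing in the clamp. Leave the blue tub, the wooden finial and the screwdriver alone.

Things in the scene. Friction and masses are not known exactly. Their poses are not given: they have to be found in the camera images.
- clamp: Bolted-down blue and grey bench clamp: plate 110 x 340 x 12 mm, long side along its y. Origin: centre of the plate's underside, at table height. At the +y end a fixed steel V jaw, at the -y end a gearbox with a flat-lying handwheel on top, between them a sprung rubber jaw that closes toward +y. The jar stands on the plate between the jaws, loose at first. Jaw tops: 52 mm above the table.
- wheel (a joint): Turn of the handwheel in rad, growing clockwise from above (tightening), 2.5 mm of jaw travel per rad. Starts between 0 and 1.2; the jaw meets the jar near 5.4, then presses it with up to about 35 N until the hard stop at 8.2 (firmly gripped from 7.6 on). Friction 0.15 N m, about 4 N at the knob; stays where it is left.
- wheel_hub (a point): Point on the handwheel's vertical axis, 66 mm above the table. Wheel 100 mm in diameter, top of its rim 61 mm above the table.
- spinner_mid (a point): Middle of the upright red spinner knob on the wheel's rim: cylinder 18 mm in diameter, 38 mm high (62 to 100 mm above the table, this point at 86 mm), 45 mm from the wheel's axis. It revolves freely on its own pin: it can stay pinched from above while the hand circles the wheel's axis without turning.
- jar: Loose white plastic jar with a green band, 62 mm in diameter up to 58 mm, then a shoulder to a 38 mm neck; mouth 88 mm above its underside. Origin: centre of the underside (12 mm above the table); z up. About 0.35 kg. Clamped, its axis is at x = 0, y = 90 mm in the clamp's frame.
- jar_mouth (a point): Centre of the jar's mouth, on its axis, 88 mm above the jar's underside.
- cap: Black round cap with a yellow mark on top, 59 mm in diameter, 25 mm high, open below, 65 g. Origin: centre of its lower rim, 70 mm above the jar's underside (82 mm above the table) when tight; z up. Fingertips have room beside the neck down to 70 mm above the table. Once off, its lower rim must be above the jar's mouth: at least 18 mm higher than it sat.
- cap_top (a point): Centre of the cap's top, 25 mm above its lower rim. Three lugs in the cap sit under a thread, pressed by a sprung seal: about 0.5 to 1 N m breaks it loose (grip with 60 to 90 N). Unscrewing counter-clockwise from above it rises up to 3 mm, is free to lift straight up after 50 degrees, and must not be turned past 85 (next stop); about 70 degrees (1.2 rad) is best.
- tub: Blue open plastic tub, 85 x 120 x 50 mm, bystander beyond the clamp. Origin: centre of the underside.
- finial: Turned wooden finial standing upright, 38 mm in diameter, 75 mm high, bystander. Origin: centre of the underside.
- screwdriver: Screwdriver lying on the near side of the clamp, bystander. Origin: underside; long axis x.
Things that resemble listed ones, but are neither listed nor needed, are in the scene too. Of the things like the jar, leave any that is turquoise; of the rest the larger one is meant. There is more than one size of the cap; the one meant has the size given above.

How it is judged:
By the outcome, as a careful person would: the job done as asked, in the order asked, and still so for the second after the job is handed in, while the arm keeps its last pose, push and grip.
It also fails if it takes over 61 s, if anything falls off the work surface, if the arm or the gripper's body presses on something with over 40 N, if the wrist force passes 120 N, or if a joint passes its speed limit or range.

### The arm

A 6-joint arm with a two-finger parallel gripper is mounted at the origin on the work surface. World frame = base frame: x ahead of the robot, y to its left, z up, the work surface at z = 0. Lengths are in m, angles in rad, forces in N, time in s.
With the tool pointing down it reaches from about 0.425 to 0.95 m from the base axis. Payload 3.5 kg.
Tool frame: the origin (TCP) lies at the very end of the fingers, on their centre line; the grasp point (between the pads) lies 19 mm behind it; z points along the fingers, y is the line along which they close (so a half turn about z gives the same grasp; the last joint's range is limited). The gripper opens to 85 mm and grips with 20 to 120 N. Pads are 22 mm wide; open, the fingers measure 114 mm over their backs; the gripper's body (76 mm by 85 mm) begins 54 mm behind the grasp point. The pads swing forward as they close: fully open they stand 13 mm farther back than shut.
Start: joints at [1.016, 0.286, 1.577, -0, 1.279, -0.15], TCP at [0.266, 0.62, 0.193] pointing down, gripper open.
Joint ranges: [-2.77, 2.77], [-0.9, 2.22], [0.21, 2.48], [-1.53, 4.67], [0.24, 2.81], [-2.84, 2.84]. Speed limits (rad/s): [2.79, 2.79, 3.14, 3.14, 3.14, 3.14].

### API

Orientations are given as a unit quaternion [x, y, z, w].
In Python, from plant import get_state, read_camera, sign_off, recognise gives the robot as it stands.
- The arm moves only by the tool arm_command, never from a script. Its argument "steps" is a list of rows, each an object with "translation": the shift along the tool's x, y, z scaled (see below), a list of three; "twist": the turn, a rotation vector about the tool's x, y, z scaled (see below), a list of three; "fingers": the opening, from -1 (shut) to 1 (fully open). In form: [{"translation": [x, y, z], "twist": [rx, ry, rz], "fingers": fingers}, ...]. A call has 1 to 5 rows; each row is the pose to reach, as a shift and turn from the pose commanded when the call began, along the tool's axes at that moment; what a row does not reach only later rows make up. The controller multiplies each number of a shift by 75 cm and each number of a turn by 60 degrees. A row lasts 1/8 s, in which the tool goes at most 62.5 mm and 10.7 degrees, less where a joint would pass 70% of its speed; a pose out of reach is approached as far as the arm can. A call with a number of a shift or a turn outside -1 to 1 is refused whole. A call with a gripper value outside its range is refused whole. The fingers move at their own pace and stop on an object; "grip_force" is the grip in N (left out, the last holds). Time passes only in rows, so rows that repeat a pose let the fingers close. It gives the time, the measured TCP pose, the force, the opening and the grip force at its end, in the units of the state.
- get_state(): the state, without advancing time (a new reading comes with each control period).
- read_camera(name): name is "side" or "top" or "wrist"; returns a dict with "pixels" (420x560x3 uint8, red, green, blue), "K" (3x3 intrinsics, pixels), "R" (3x3) and "t" (3): a world point X has camera coordinates R X + t; the wrist camera has in their place "T_tool_cam" (4x4, takes a point from camera to tool coordinates, whose origin is the TCP and whose axes are the flange's). Camera axes: x right, y down, z forward; pixel columns grow to the right and rows downward; lengths in m; the calibration is good to about 2 mm. A picture is of the moment at which its call begins: read the wrist's pose just before it. There is no depth.
- sign_off(): hands the job in; it is judged then, once.
Trained networks look in a picture, given as the dict that the camera call returned (one of the last four; its "shot" number tells which), for a name from the list of things; names that differ only in an ending like _2 or _b are one class to them, and where a whole thing is asked for, a point or a joint stands for the part that bears it (a point fixed in the world has none). Each returns a list of dicts, best first, with "conf" (0 to 1); they miss things now and then, are a little off and sometimes report something else, mostly with a low value. They report only what shows in the picture. A call takes as long as a camera call. They do not tell look-alikes from the thing itself.
- recognise(picture, query): "point" ([row, column] in pixels, amid what is visible of it).
The state is a dict: "time": time; "qpos": joint angles; "dq": joint speeds; "joint_efforts": joint torques, N m; "eef_pos": TCP position; "tcp_rot": TCP orientation; "contact_force": force on the tool from outside, world axes, zero at the start; "wrist_torque": the same for the moment, N m; "opening": opening from 0.0 (shut) to 1.0 (fully open); "finger_force": force on a finger pad.
Only numpy, scipy, OpenCV 4.12 (cv2) and the standard library are available. Lean on these libraries where they do the work, as an engineer would, in place of code of your own. Each camera call takes 0.05 s, during which the arm holds its last target. There are 200 camera calls.

## Working session

There is one attempt and no reset: what is moved stays moved. The work goes in short steps, Python scripts to look and compute and a tool call to move; the robot and the scene stay as the last step left them, time stands still between calls to the robot, and variables do not carry over. Pictures are saved under pics/ and viewed, at most 10 in all, crops included, and the job is handed in when it is done.

Besides the shell and the picture viewer there is one more tool, called after "Request:" in YAML: its name, and indented under it one key for each argument. arm_command: Moves the arm, as the interface text tells. Shifts and turns lie within -1 to 1; 1 stands for 75 cm of shift or 60 degrees of turn. Its arguments: {"type":"object","properties":{"steps":{"type":"array"},"grip_force":{"type":"number"}},"required":["steps"]}

```bash
ls; mkdir -p pics; cat > h.py <<'E'
import numpy as np, cv2
from scipy.spatial.transform import Rotation as Ro
from plant import get_state, read_camera, sign_off, recognise
def ray(p,px,st=None):
    d=np.linalg.inv(p["K"])@np.array([px[1],px[0],1.])
    if "R" in p: return -p["R"].T@p["t"], p["R"].T@d
    T=p["T_tool_cam"]; R=Ro.from_quat(st["tcp_rot"]).as_matrix()
    return R@T[:3,3]+np.array(st["eef_pos"]), R@T[:3,:3]@d
def at_z(p,px,z,st=None):
    o,d=ray(p,px,st); return o+d*(z-o[2])/d[2]
def proj(p,X):
    c=p["R"]@np.array(X)+p["t"]; u=p["K"]@c; return u[1]/u[2],u[0]/u[2]
E
python3 - <<'E'
from h import *
s=get_state(); print({k:np.round(v,3).tolist() for k,v in s.items()})
Z=dict(clamp=.012,wheel=.06,wheel_hub=.066,spinner_mid=.086,jar=.05,jar_mouth=.1,cap=.095,cap_top=.107,tub=.025,finial=.04,screwdriver=.015)
for n in("top","side"):
    p=read_camera(n); cv2.imwrite(f"pics/{n}1.png",p["pixels"][:,:,::-1])
    print(n,"cam at",np.round(-p["R"].T@p["t"],3))
    for q in Z:
        for r in recognise(p,q)[:4]: print(q,np.round(r["conf"],2),np.round(r["point"],1),np.round(at_z(p,r["point"],Z[q])[:2],3))
E
```

```text
pics
{'time': 0.0, 'qpos': [1.016, 0.287, 1.578, -0.0, 1.279, -0.15], 'dq': [-0.003, -0.001, 0.0, -0.0, -0.001, 0.0], 'joint_efforts': [0.0, -40.598, -29.262, -0.0, 0.006, 0.0], 'eef_pos': [0.265, 0.62, 0.191], 'tcp_rot': [0.201, 0.98, -0.001, -0.0], 'contact_force': [-0.123, -0.566, 0.089], 'wrist_torque': [0.045, 0.017, -0.001], 'finger_force': 0.0, 'opening': 1.007}
top cam at [0.446 0.003 0.817]
clamp 0.85 [224.1 326. ] [ 0.563 -0.078]
wheel 0.73 [229.7 388.9] [ 0.546 -0.176]
wheel 0.25 [222.2 268.5] [0.56 0.02]
wheel_hub 0.88 [222.5 328.1] [ 0.558 -0.076]
spinner_mid 0.45 [198.3 394.7] [ 0.593 -0.181]
jar 0.89 [124.3 214. ] [0.732 0.113]
jar 0.65 [182.3 176.3] [0.63  0.174]
jar 0.58 [221.8 271.6] [0.562 0.015]
jar_mouth 0.72 [184.6 178.3] [0.614 0.16 ]
jar_mouth 0.63 [221.2 267.9] [0.555 0.02 ]
cap 0.84 [199.3 264.1] [0.591 0.026]
cap 0.7 [327.3 178.9] [0.397 0.154]
cap 0.51 [199.1 395.7] [ 0.59  -0.181]
cap 0.2 [220.3 274.2] [0.558 0.011]
cap_top 0.92 [325.6 180.1] [0.401 0.15 ]
cap_top 0.86 [198.8 264. ] [0.589 0.026]
tub 0.65 [114.6 286.9] [ 0.758 -0.012]
finial 0.85 [142.  3
[... 324 characters left out ...]

jar 0.96 [181.5 229.2] [0.621 0.161]
jar 0.92 [223.5 265. ] [0.575 0.02 ]
jar 0.68 [170.3 284.7] [0.724 0.108]
jar_mouth 0.97 [183.4 228. ] [0.568 0.103]
jar_mouth 0.59 [224.9 263.8] [ 0.528 -0.024]
jar_mouth 0.59 [168.5 286.7] [0.674 0.058]
jar_mouth 0.47 [200.1 343.1] [ 0.666 -0.077]
cap 0.9 [197.  267.7] [0.591 0.028]
cap 0.86 [251.8 131.3] [0.353 0.082]
cap_top 0.74 [248.1 132.2] [0.352 0.075]
cap_top 0.55 [199.7 270.4] [0.577 0.008]
tub 0.96 [201.5 341.7] [ 0.746 -0.022]
finial 0.77 [256.6 412.4] [ 0.686 -0.21 ]
finial 0.57 [320.7 249.6] [ 0.411 -0.107]
finial 0.54 [276.2 314.1] [ 0.542 -0.119]
screwdriver 0.75 [257.5 368. ] [ 0.659 -0.145]
screwdriver 0.6 [324.3 250.2] [ 0.421 -0.097]
```

View pics/top1.png

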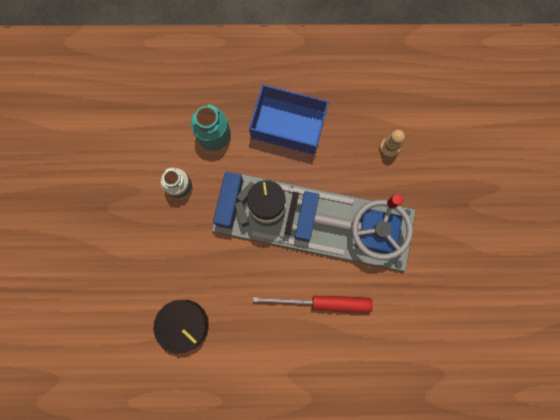

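View pics/side1.png

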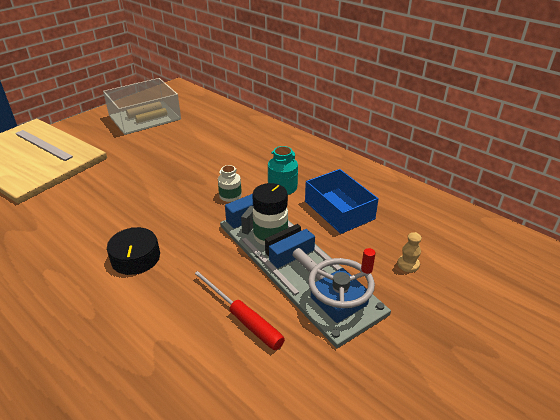

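The top view shows the clamp running along world y. The capped jar is at about (row 201, col 266), the wheel at (229, 382) and the red knob at (200, 397). The lookalikes (loose big cap, turquoise jar, small white jar) stand apart. The side view agrees. Next I'll measure the knob, hub and cap precisely.

```bash
python3 - <<'E'
from h import *
P={n:read_camera(n) for n in("top","side")}
def blob(m,near):
    n,l,s,c=cv2.connectedComponentsWithStats(m.astype(np.uint8)); 
    k=min([i for i in range(1,n) if s[i,4]>25],key=lambda i:np.hypot(*(c[i]-near))); return l==k,c[k][::-1],s[k]
def tri(a,b):
    A=[];B=[]
    for o,d in(a,b):
        d=d/np.linalg.norm(d);M=np.eye(3)-np.outer(d,d);A.append(M);B.append(M@o)
    X=np.linalg.solve(sum(A),sum(B)); return X,[np.linalg.norm(M@(X)-b) for M,b in zip(A,B)]
red=lambda I:(I[:,:,0]>120)&(I[:,:,1]<40)&(I[:,:,2]<50)
c={}
for n,near in(("top",(397,200)),("side",(369,260))):
    m,c[n],s=blob(red(P[n]["pixels"].astype(int)),near); print(n,c[n],s)
X,e=tri(ray(P["top"],c["top"]),ray(P["side"],c["side"])); print("knob",X,e)
for z in(.086,.1):print(at_z(P["top"],c["top"],z),at_z(P["side"],c["side"],z))
# cap yellow and black
for n,near in(("top",(266,200)),("side",(270,195))):
    I=P[n]["pixels"].astype(int); bm=(I.max(2)<45); m,cc,s=blob(bm,near); print("black",n,cc,s)
    ct=at_z(P[n],cc,.107); print(ct)
I=P["top"]["pixels"]
big=cv2.resize(I[150:280,200:430],None,fx=3.4,fy=3.4,interpolation=cv2.INTER_CUBIC)
cv2.imwrite("pics/crop.png",big[:,:,::-1])
# plate corners / hub predictions
for px in((229.5,383),): print("hub",at_z(P["top"],px,.066))
E
```

```text
top [310.25806452 358.5483871 ] [346 309  24   3  31]
side [251.6        368.88333333] [364 249  11   7  60]
knob [ 0.46371477 -0.16509414  0.17667733] [np.float64(0.07496886031075246), np.float64(0.07496886031075246)]
[ 0.41881265 -0.1170147   0.086     ] [ 0.60280658 -0.17451802  0.086     ]
[ 0.41933547 -0.11470644  0.1       ] [ 0.58909123 -0.18187792  0.1       ]
black top [216.35  266.975] [255 212  25   7  40]
[0.5618755  0.02159713 0.107     ]
black side [198.82130966 269.54605993] [253 183  35  32 901]
[0.57777096 0.01039218 0.107     ]
hub [ 0.54535801 -0.16478816  0.066     ]
```

View pics/crop.png

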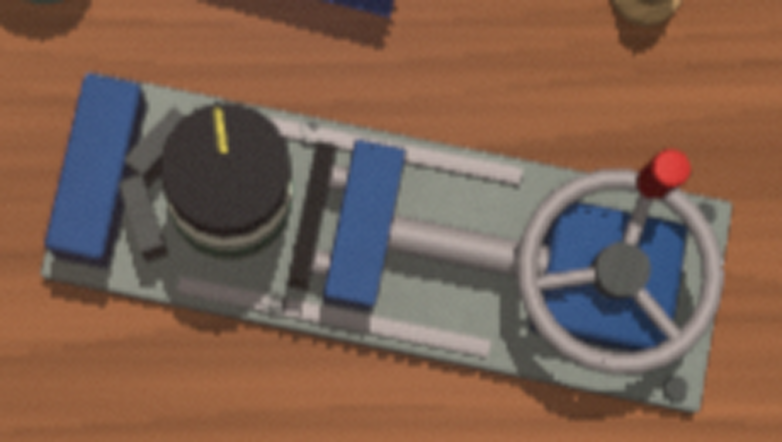

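The crop shows the cap top centred at crop (227, 169), the knob top at (671, 168), the hub at (622, 268) and the plate corners at (731, 203), (695, 410) and (43, 280).

```bash
python3 - <<'E'
from h import *
p=read_camera("top")
f=lambda c,r,z:at_z(p,(150+(r+.5)/3.4-.5,200+(c+.5)/3.4-.5),z)[:2]
knob,hub,rim,cap=f(671,168,.1),f(622,268,.066),f(620.5,270.5,.056),f(227,169,.107)
a,b,c=f(731,203,.012),f(695,410,.012),f(43,280,.012)
print(knob,hub,rim,cap,"r",np.linalg.norm(knob-hub))
print("w,l",np.linalg.norm(a-b),np.linalg.norm(b-c)); cen=(a+c)/2; y=(c-b)/np.linalg.norm(c-b); x=np.array([y[1],-y[0]])
yaw=np.arctan2(-x[1]*-1,x[0]); print("cen",cen,"x",x,"yaw",yaw)
for n,v in(("hub",hub),("cap",cap),("knob",knob)): print(n,(v-cen)@x,(v-cen)@y)
print("jar clamped",cen+.09*y)
s=read_camera("side"); u,w=np.array(recognise(s,"spinner_mid")[0]["point"]),np.array(recognise(s,"cap_top")[0]["point"])
print("side px",u,w,"pred",proj(s,[*knob,.081]),proj(s,[*hub,.066]),proj(s,[*cap,.107]))
E
```

```text
[ 0.58857798 -0.1813552 ] [ 0.54704218 -0.16419956] [ 0.54717921 -0.16565112] [0.58842388 0.02235651] r 0.04493928003496376
w,l 0.10821141417774405 0.3351575725087059
cen [ 0.56917886 -0.05783164] x [ 0.97868154 -0.20538363] yaw -0.20685568246292474
hub 0.0001814640589840981 -0.10864683366442728
cap 0.002365412195805657 0.08243127580638829
knob 0.04435527605293109 -0.11690596339971522
jar clamped [0.58766339 0.0302497 ]
side px [256.5 367. ] [197.  270.9] pred (np.float64(260.86259551729614), np.float64(366.9227388940254)) (np.float64(276.9374379110979), np.float64(340.41045506137436)) (np.float64(193.22336824293285), np.float64(268.7435626132256))
```

Request:
arm_command:
  steps:
    - {"translation": [-0.08, -0.08, 0], "twist": [0, 0, 0], "fingers": 0}
    - {"translation": [-0.138, -0.138, 0], "twist": [0, 0, 0], "fingers": 0}
    - {"translation": [-0.196, -0.196, 0], "twist": [0, 0, 0], "fingers": 0}
    - {"translation": [-0.254, -0.254, 0], "twist": [0, 0, 0], "fingers": 0}
    - {"translation": [-0.312, -0.312, 0], "twist": [0, 0, 0], "fingers": 0}
  grip_force: 60

```text
time: 2.12
eef_pos: [0.3824, 0.3285, 0.1932]
tcp_rot: [0.201, 0.98, 0.0, 0.0]
contact_force: [1.5, 0.4, -0.4]
opening: 0.501
finger_force: 0.0
```

Request:
arm_command:
  steps:
    - {"translation": [-0.058, -0.058, 0], "twist": [0, 0, 0], "fingers": 0}
    - {"translation": [-0.116, -0.116, 0], "twist": [0, 0, 0], "fingers": 0}
    - {"translation": [-0.174, -0.174, 0], "twist": [0, 0, 0], "fingers": 0}
    - {"translation": [-0.232, -0.232, 0], "twist": [0, 0, 0], "fingers": 0}
    - {"translation": [-0.29, -0.29, 0], "twist": [0, 0, 0], "fingers": 0}

```text
time: 2.75
eef_pos: [0.4967, 0.0427, 0.1933]
tcp_rot: [0.201, 0.98, 0.0, 0.001]
contact_force: [0.8, 0.1, 0.1]
opening: 0.501
finger_force: 0.0
```

```bash
cat >> h.py <<'E'
def rel(target,st=None):
    st=st or get_state(); R=Ro.from_quat(st["tcp_rot"]).as_matrix()
    return R.T@(np.array(target)-st["eef_pos"])/.75
def show(st=None):
    st=st or get_state(); R=Ro.from_quat(st["tcp_rot"]).as_matrix()
    print("t",st["time"],"p",np.round(st["eef_pos"],4),"q",np.round(st["qpos"],3),"F",np.round(st["contact_force"],1),"M",np.round(st["wrist_torque"],2),"op",np.round(st["opening"],3),"ff",np.round(st["finger_force"],1)); print("x",np.round(R[:,0],4),"y",np.round(R[:,1],4),"z",np.round(R[:,2],4))
E
python3 -c "
from h import *
show(); print(rel([.5886,-.1813,.15]))"
```

```text
t 2.75 p [0.4967 0.0427 0.1933] q [-0.118 -0.111  2.002  0.     1.25  -1.284] F [0.8 0.1 0.1] M [ 0.05 -0.05 -0.01] op 0.501 ff 0.0
x [-0.9191  0.394  -0.0013] y [3.940e-01 9.191e-01 6.000e-04] z [ 0.0014  0.     -1.    ]
[-0.23017592 -0.22634185  0.05797005]
```

Request:
arm_command:
  steps:
    - {"translation": [-0.058, -0.057, 0.015], "twist": [0, 0, 0], "fingers": 0}
    - {"translation": [-0.114, -0.112, 0.03], "twist": [0, 0, 0], "fingers": 0}
    - {"translation": [-0.17, -0.167, 0.045], "twist": [0, 0, 0], "fingers": 0}
    - {"translation": [-0.2144, -0.2103, 0.057], "twist": [0, 0, 0], "fingers": 0}
    - {"translation": [-0.2144, -0.2103, 0.057], "twist": [0, 0, 0], "fingers": 0}

```text
time: 3.38
eef_pos: [0.5819, -0.1664, 0.1489]
tcp_rot: [0.203, 0.979, 0.0, -0.001]
contact_force: [0.1, -0.3, 0.0]
opening: 0.503
finger_force: 0.0
```

```bash
python3 -c "
from h import *
s=get_state();show(s);p=read_camera('wrist')
cv2.imwrite('pics/w1.png',p['pixels'][:,:,::-1]); print(rel([.5886,-.1813,.067]))
I=p['pixels'].astype(int); m=((I[:,:,0]>110)&(I[:,:,1]<60)&(I[:,:,2]<60)).astype(np.uint8)
n,l,st,c=cv2.connectedComponentsWithStats(m)
for i in range(1,n):
  if st[i,4]>100: print(st[i],c[i],at_z(p,c[i][::-1],.1,s))
for q in('spinner_mid','wheel_hub'): print(q,[(r['conf'],r['point'],at_z(p,r['point'],.086 if q[0]=='s' else .066,s)) for r in recognise(p,q)])
"
```

```text
t 3.375 p [ 0.5819 -0.1664  0.1489] q [-0.446  0.175  1.792 -0.     1.176 -1.608] F [ 0.1 -0.3  0. ] M [-0.    0.01  0.01] op 0.503 ff 0.0
x [-0.9176  0.3974  0.0015] y [ 3.974e-01  9.176e-01 -3.000e-04] z [-1.5e-03  4.0e-04 -1.0e+00]
[-0.01745058 -0.01668557  0.10976117]
[ 214    0   94   34 1808] [249.19800885  11.72289823] [ 0.45321075 -0.12690915  0.1       ]
[250 209  21  22 252] [260.96428571 217.83730159] [ 0.57948346 -0.17519146  0.1       ]
spinner_mid [(0.92, [228.3, 257.4], array([ 0.59021224, -0.18365925,  0.086     ]))]
wheel_hub [(0.58, [140.5, 342.5], array([ 0.55566938, -0.09494121,  0.066     ])), (0.36, [164.1, 257.7], array([ 0.54600272, -0.16456077,  0.066     ]))]
```

View pics/w1.png

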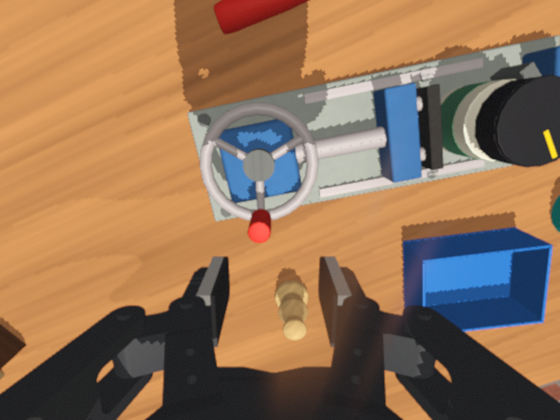

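The wrist view confirms the knob at (228, 259) and the hub at (164, 258), within 2 mm of the earlier measurements. I'll descend and pinch the knob.

Request:
arm_command:
  steps:
    - {"translation": [-0.001, 0, 0], "twist": [0, 0, 0], "fingers": 0}
    - {"translation": [-0.001, 0, 0.03], "twist": [0, 0, 0], "fingers": 0}
    - {"translation": [-0.001, 0, 0.07], "twist": [0, 0, 0], "fingers": 0}
    - {"translation": [-0.001, 0, 0.108], "twist": [0, 0, 0], "fingers": 0}
    - {"translation": [-0.001, 0, 0.108], "twist": [0, 0, 0], "fingers": 0}

```text
time: 4.15
eef_pos: [0.5805, -0.1619, 0.0668]
tcp_rot: [0.2, 0.98, 0.001, -0.003]
contact_force: [-0.2, 0.2, -0.2]
opening: 0.5
finger_force: 0.0
```

Request:
arm_command:
  steps:
    - {"translation": [0, 0, 0], "twist": [0, 0, 0], "fingers": -0.4}
    - {"translation": [0, 0, 0], "twist": [0, 0, 0], "fingers": -1}
    - {"translation": [0, 0, 0], "twist": [0, 0, 0], "fingers": -1}
    - {"translation": [0, 0, 0], "twist": [0, 0, 0], "fingers": -1}
  grip_force: 40

```text
time: 4.65
eef_pos: [0.5829, -0.1641, 0.0697]
tcp_rot: [0.201, 0.98, -0.0, 0.001]
contact_force: [0.6, 0.6, -0.1]
opening: 0.0
finger_force: 0.0
```

```bash
python3 -c "
from h import *
show()"
```

```text
t 4.65 p [ 0.5829 -0.1641  0.0697] q [-0.442  0.263  1.844  0.     1.033 -1.608] F [ 0.6  0.6 -0.1] M [-0.04 -0.01 -0.01] op 0.0 ff 0.0
x [-0.9192  0.3939 -0.0011] y [ 0.3939  0.9192 -0.    ] z [ 1.e-03 -5.e-04 -1.e+00]
```

The earlier clipped row left the hand about 18 mm short, so the pinch missed. I'll open, rise, and look again.

Request:
arm_command:
  steps:
    - {"translation": [0, 0, -0.03], "twist": [0, 0, 0], "fingers": -1}
    - {"translation": [0, 0, -0.08], "twist": [0, 0, 0], "fingers": 0}
    - {"translation": [0, 0, -0.12], "twist": [0, 0, 0], "fingers": 0}
    - {"translation": [0, 0, -0.12], "twist": [0, 0, 0], "fingers": 0}

```text
time: 5.15
eef_pos: [0.5845, -0.1649, 0.1627]
tcp_rot: [0.201, 0.98, -0.001, 0.003]
contact_force: [0.8, -0.2, -0.1]
opening: 0.503
finger_force: 0.0
```

```bash
python3 -c "
from h import *
s=get_state();show(s);p=read_camera('wrist')
I=p['pixels'].astype(int); m=((I[:,:,0]>110)&(I[:,:,1]<60)&(I[:,:,2]<60)).astype(np.uint8)
n,l,st,c=cv2.connectedComponentsWithStats(m)
for i in range(1,n):
  if st[i,4]>100: print(st[i],c[i],at_z(p,c[i][::-1],.1,s))
for q in('spinner_mid','wheel_hub'): print(q,[(r['conf'],r['point'],at_z(p,r['point'],.086 if q[0]=='s' else .066,s)) for r in recognise(p,q)])
cv2.imwrite('pics/w2.png',p['pixels'][:,:,::-1])
t=read_camera('top'); print([(r['conf'],r['point'],at_z(t,r['point'],.1)) for r in recognise(t,'spinner_mid')])
"
```

```text
t 5.15 p [ 0.5845 -0.1649  0.1627] q [-0.442  0.161  1.782  0.     1.192 -1.608] F [ 0.8 -0.2 -0.1] M [0.   0.01 0.06] op 0.503 ff 0.0
x [-0.9191  0.3939 -0.007 ] y [ 3.939e-01  9.191e-01 -2.000e-04] z [ 0.0063 -0.003  -1.    ]
[ 214    0   92   34 1739] [248.7947096   11.50086256] [ 0.45250321 -0.12572906  0.1       ]
[248 202  20  20 219] [258.58447489 209.92237443] [ 0.57980402 -0.175252    0.1       ]
spinner_mid [(0.7, [219.5, 256.8], array([ 0.59046646, -0.18230187,  0.086     ])), (0.43, [10.4, 242.7], array([ 0.44653323, -0.12879658,  0.086     ]))]
wheel_hub [(0.65, [133.6, 340.9], array([ 0.55497074, -0.09102395,  0.066     ]))]
[]
```

View pics/w2.png

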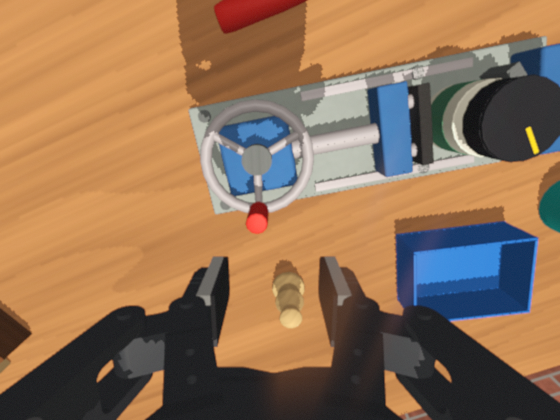

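```bash
python3 -c "
from h import *
s=get_state();show(s);p=read_camera('wrist');T=p['T_tool_cam'];print(np.round(T,3))
for d in(0,-.019,.06,.08):
  c=T[:3,:3].T@(np.array([0,0,d])-T[:3,3]);u=p['K']@c;print(d,u[:2]/u[2])
print('hub',at_z(p,(159,257),.066,s),'knobtop',at_z(p,(212,258),.1,s),at_z(p,(222,257),.086,s),at_z(p,(230,257),.063,s),'cap',at_z(p,(119,518),.107,s))
t=read_camera('top'); I=t['pixels'].astype(int); m=((I[:,:,0]>120)&(I[:,:,1]<60)&(I[:,:,2]<60)).astype(np.uint8)
n,l,st,c=cv2.connectedComponentsWithStats(m)
for i in range(1,n):
  if st[i,4]>15: print(st[i],c[i],at_z(t,c[i][::-1],.1))
cv2.imwrite('pics/t2.png',t['pixels'][:,:,::-1])
"
```

```text
t 5.4 p [ 0.5814 -0.1634  0.1569] q [-0.442  0.165  1.787 -0.     1.192 -1.608] F [-0.4  0.3 -0.6] M [0.01 0.01 0.02] op 0.499 ff 0.0
x [-0.9191  0.3939  0.0036] y [3.939e-01 9.191e-01 1.000e-04] z [-0.0032  0.0015 -1.    ]
[[ 0.    -0.958 -0.288  0.073]
 [ 1.     0.    -0.     0.   ]
 [ 0.    -0.288  0.958 -0.182]
 [ 0.     0.     0.     1.   ]]
0 [272.96346081 240.68184176]
-0.019 [272.88979512 253.74632345]
0.06 [273.12635328 211.79314677]
0.08 [273.16533044 204.88061593]
hub [ 0.5421475  -0.16126711  0.066     ] knobtop [ 0.57596655 -0.17367486  0.1       ] [ 0.58698881 -0.1801731   0.086     ] [ 0.60041539 -0.18738765  0.063     ] cap [0.58355326 0.01803768 0.107     ]
[313 296  36  13 210] [328.9047619  303.55238095] [ 0.42967885 -0.07053323  0.1       ]
```

View pics/t2.png

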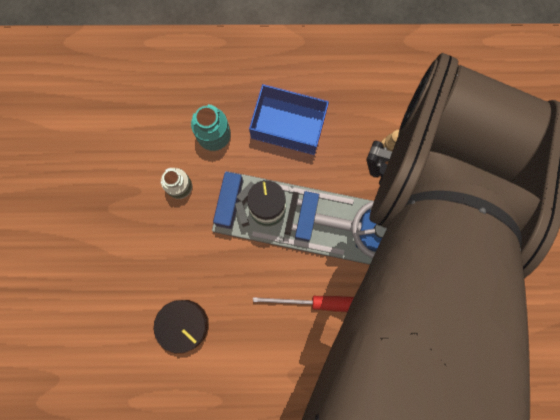

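```bash
python3 -c "
from h import *
for k in range(3): p=read_camera('wrist');s=get_state();print(s['time'],np.round(s['eef_pos'],4),np.round(s['qpos'],4))
T=p['T_tool_cam'];I=p['pixels'].astype(int);m=((I[:,:,0]>90)&(I[:,:,1]<60)&(I[:,:,2]<60)).astype(np.uint8);m[:150]=0
n,l,st,c=cv2.connectedComponentsWithStats(m)
for i in range(1,n):
  if st[i,4]>100: print(st[i],c[i])
def tl(px,z):
  d=T[:3,:3]@np.linalg.inv(p['K'])@[px[1],px[0],1.];o=T[:3,3];return np.round(o+d*((.160-z)-o[2])/d[2],4)
print(p['K'][0])
for r in(218,222,226): print(r,tl((r,257),.1))
print('mid',tl((214,257.5),.086),'base',tl((206,258),.062),'hub',tl((159,257),.066),'cap',tl((119,518),.107))
big=cv2.resize(p['pixels'][90:250,180:320],None,fx=3.7,fy=3.7,interpolation=cv2.INTER_CUBIC);cv2.imwrite('pics/c3.png',big[:,:,::-1])
"
```

```text
5.55 [ 0.5819 -0.1636  0.1577] [-0.4418  0.165   1.7864 -0.      1.1925 -1.6078]
5.6 [ 0.5821 -0.1637  0.158 ] [-0.4418  0.1647  1.7861 -0.      1.1925 -1.6078]
5.65 [ 0.5822 -0.1637  0.1583] [-0.4418  0.1645  1.7858 -0.      1.1926 -1.6078]
[247 208  21  20 227] [257.97797357 215.5154185 ]
[325.90512145   0.         273.61516177]
218 [-0.0051 -0.0126  0.06  ]
222 [-0.0083 -0.0126  0.06  ]
226 [-0.0116 -0.0127  0.06  ]
mid [-0.0061 -0.0129  0.074 ] base [-0.006  -0.0135  0.098 ] hub [ 0.0362 -0.0136  0.094 ] cap [0.0693 0.1696 0.053 ]
```

View pics/c3.png

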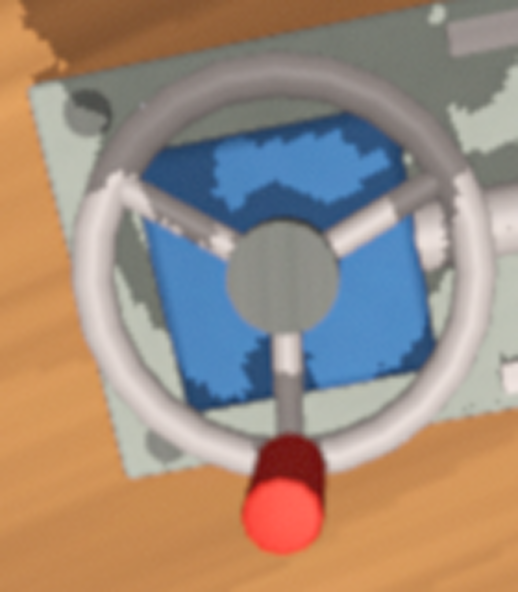

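The crop shows the knob top at wrist (228.6, 256.5) and the hub at (164.3, 256.5). That gives a knob radius of 44 mm and no disturbance. The knob sits at tool offset (-13.7, -13.2) mm.

Request:
arm_command:
  steps:
    - {"translation": [-0.0183, -0.0176, 0], "twist": [0, 0, 0], "fingers": 0}
    - {"translation": [-0.0183, -0.0176, 0], "twist": [0, 0, 0], "fingers": 0}
    - {"translation": [-0.0183, -0.0176, 0.04], "twist": [0, 0, 0], "fingers": 0}
    - {"translation": [-0.0183, -0.0176, 0.08], "twist": [0, 0, 0], "fingers": 0}
    - {"translation": [-0.0183, -0.0176, 0.119], "twist": [0, 0, 0], "fingers": 0}

```text
time: 6.28
eef_pos: [0.59, -0.1817, 0.069]
tcp_rot: [0.201, 0.98, 0.0, 0.0]
contact_force: [-0.0, 0.1, 0.0]
opening: 0.501
finger_force: 0.0
```

Request:
arm_command:
  steps:
    - {"translation": [0, 0, 0], "twist": [0, 0, 0], "fingers": 0}
    - {"translation": [0, 0, 0], "twist": [0, 0, 0], "fingers": -1}
    - {"translation": [0, 0, 0], "twist": [0, 0, 0], "fingers": -1}
    - {"translation": [0, 0, 0], "twist": [0, 0, 0], "fingers": -1}
    - {"translation": [0, 0, 0], "twist": [0, 0, 0], "fingers": -1}
  grip_force: 40

```text
time: 6.9
eef_pos: [0.5903, -0.1816, 0.0706]
tcp_rot: [0.201, 0.98, -0.0, 0.001]
contact_force: [0.6, -1.3, 0.8]
opening: 0.005
finger_force: 0.0
```

```bash
python3 -c "
from h import *
show()"
```

```text
t 6.9 p [ 0.5903 -0.1816  0.0706] q [-0.463  0.287  1.814 -0.     1.04  -1.629] F [ 0.6 -1.3  0.8] M [ 0.01  0.04 -0.03] op 0.005 ff 0.0
x [-0.9192  0.3938 -0.0012] y [ 3.938e-01  9.192e-01 -1.000e-04] z [ 1.1e-03 -6.0e-04 -1.0e+00]
```

```bash
python3 -c "
from h import *
p=read_camera('wrist');cv2.imwrite('pics/w4.png',p['pixels'][:,:,::-1])
q=read_camera('side');a=p['pixels'][100:400,120:420];b=cv2.resize(q['pixels'][190:340,280:430],(300,300))
cv2.imwrite('pics/c4.png',cv2.resize(np.hstack([a,b]),None,fx=1.3,fy=1.3)[:,:,::-1])
for X in([.5903,-.1816,.07],[.5903,-.1816,.09]): r,c=proj(q,X);print((r-190)*2*1.3,(300+(c-280)*2)*1.3)
"
```

```text
196.48792671656693 615.8664872981788
171.62800426202097 619.8485290423866
```

View pics/c4.png

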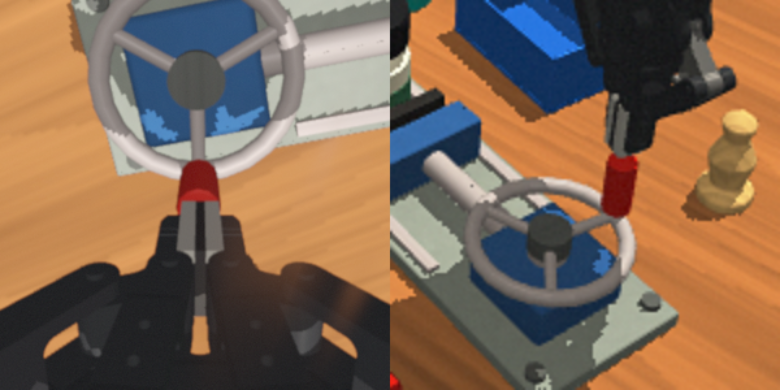

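The fingers are about 33 mm higher than the reported TCP implies: shut tips are seen in the side view at about z=0.103, just above the knob top. The xy position is right, so I'll correct the height empirically.

Request:
arm_command:
  steps:
    - {"translation": [0, 0, 0], "twist": [0, 0, 0], "fingers": 0}
    - {"translation": [0, 0, 0], "twist": [0, 0, 0], "fingers": 0}
    - {"translation": [0, 0, 0], "twist": [0, 0, 0], "fingers": 0}
    - {"translation": [0, 0, 0.02], "twist": [0, 0, 0], "fingers": 0}
    - {"translation": [0, 0, 0.041], "twist": [0, 0, 0], "fingers": 0}

```text
time: 7.62
eef_pos: [0.5896, -0.1813, 0.0378]
tcp_rot: [0.201, 0.98, 0.0, -0.0]
contact_force: [-0.9, -0.4, -0.6]
opening: 0.502
finger_force: 0.0
```

Request:
arm_command:
  steps:
    - {"translation": [0, 0, 0], "twist": [0, 0, 0], "fingers": -1}
    - {"translation": [0, 0, 0], "twist": [0, 0, 0], "fingers": -1}
    - {"translation": [0, 0, 0], "twist": [0, 0, 0], "fingers": -1}
  grip_force: 40

```text
time: 8.0
eef_pos: [0.5888, -0.181, 0.0375]
tcp_rot: [0.201, 0.98, 0.0, -0.001]
contact_force: [-0.6, -1.7, -7.9]
opening: 0.192
finger_force: 39.1
```

```bash
python3 -c "
from h import *
show()
q=read_camera('side');p=read_camera('wrist');a=p['pixels'][100:400,120:420];b=cv2.resize(q['pixels'][190:340,280:430],(300,300))
cv2.imwrite('pics/c5.png',cv2.resize(np.hstack([a,b]),None,fx=1.3,fy=1.3)[:,:,::-1])
"
```

```text
t 8.0 p [ 0.5888 -0.181   0.0375] q [-0.463  0.329  1.829 -0.     0.986 -1.629] F [-0.6 -1.7 -7.9] M [-0.07 -0.03  0.  ] op 0.192 ff 39.1
x [-0.9192  0.3938  0.0026] y [ 0.3938  0.9192 -0.    ] z [-0.0024  0.001  -1.    ]
```

View pics/c5.png

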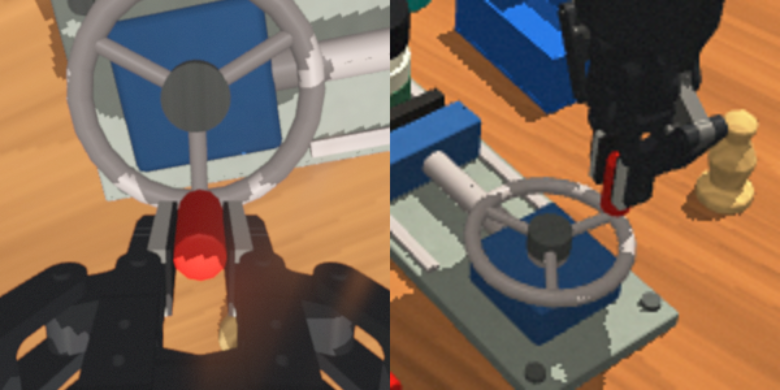

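The knob is pinched between both pads (opening 0.19). Next, the arc table.

```bash
python3 -c "
import numpy as np
for k in range(5):
  t0=2*k;print(t0,[[round(.06*(np.cos(t0)-np.cos(t)),4),round(-.06*(np.sin(t)-np.sin(t0)),4)] for t in t0+np.arange(1,6)*.4])"
```

```text
0 [[np.float64(0.0047), np.float64(-0.0234)], [np.float64(0.0182), np.float64(-0.043)], [np.float64(0.0383), np.float64(-0.0559)], [np.float64(0.0618), np.float64(-0.06)], [np.float64(0.085), np.float64(-0.0546)]]
2 [[np.float64(0.0193), np.float64(0.014)], [np.float64(0.0316), np.float64(0.0345)], [np.float64(0.0349), np.float64(0.0581)], [np.float64(0.0288), np.float64(0.0811)], [np.float64(0.0142), np.float64(0.1)]]
4 [[np.float64(-0.0208), np.float64(0.0117)], [np.float64(-0.0445), np.float64(0.0144)], [np.float64(-0.0673), np.float64(0.0076)], [np.float64(-0.0858), np.float64(-0.0075)], [np.float64(-0.0968), np.float64(-0.0286)]]
6 [[np.float64(-0.002), np.float64(-0.0238)], [np.float64(0.0054), np.float64(-0.0464)], [np.float64(0.0211), np.float64(-0.0644)], [np.float64(0.0425), np.float64(-0.0748)], [np.float64(0.0663), np.float64(-0.0761)]]
8 [[np.float64(0.0224), np.float64(0.0081)], [np.float64(0.0399), np.float64(0.0243)], [np.float64(0.0498), np.float64(0.046)], [np.float64(0.0504), np.float64(0.0698)], [np.float64(0.0416), np.float64(0.092)]]
```

Request:
arm_command:
  steps:
    - {"translation": [0.0047, -0.0234, 0], "twist": [0, 0, 0], "fingers": -1}
    - {"translation": [0.0182, -0.043, 0], "twist": [0, 0, 0], "fingers": -1}
    - {"translation": [0.0383, -0.0559, 0], "twist": [0, 0, 0], "fingers": -1}
    - {"translation": [0.0618, -0.06, 0], "twist": [0, 0, 0], "fingers": -1}
    - {"translation": [0.085, -0.0546, 0], "twist": [0, 0, 0], "fingers": -1}

```text
time: 8.72
eef_pos: [0.514, -0.1957, 0.0376]
tcp_rot: [0.201, 0.98, -0.001, 0.0]
contact_force: [4.4, -3.2, -13.9]
opening: 0.194
finger_force: 40.0
```

```bash
cat >> h.py <<'E'
def wh():
    s=get_state(); show(s); d=np.array(s["eef_pos"][:2])-[.5473,-.1637]
    print("r",np.hypot(*d),"theta",(-.395-np.arctan2(d[1],d[0]))%(2*np.pi))
E
python3 -c "
from h import *
wh()"
```

```text
t 8.725 p [ 0.514  -0.1957  0.0376] q [-0.547  0.196  1.994 -0.003  0.95  -1.711] F [  4.4  -3.2 -13.9] M [-0.26 -0.72 -0.03] op 0.194 ff 40.0
x [-9.190e-01  3.942e-01 -9.000e-04] y [ 0.3942  0.919  -0.0027] z [-3.0e-04 -2.8e-03 -1.0e+00]
r 0.046184507704194036 theta 1.9824946182048238
```

Request:
arm_command:
  steps:
    - {"translation": [0.0193, 0.014, 0.002], "twist": [0, 0, 0], "fingers": -1}
    - {"translation": [0.0316, 0.0345, 0.002], "twist": [0, 0, 0], "fingers": -1}
    - {"translation": [0.0349, 0.0581, 0.002], "twist": [0, 0, 0], "fingers": -1}
    - {"translation": [0.0288, 0.0811, 0.002], "twist": [0, 0, 0], "fingers": -1}
    - {"translation": [0.0142, 0.1, 0.002], "twist": [0, 0, 0], "fingers": -1}

```text
time: 9.35
eef_pos: [0.5341, -0.1216, 0.0375]
tcp_rot: [0.2, 0.98, -0.001, -0.001]
contact_force: [-2.2, -9.4, -9.3]
opening: 0.191
finger_force: 40.6
```

```bash
python3 -c "
from h import *
wh()"
```

```text
t 9.35 p [ 0.5341 -0.1216  0.0375] q [-0.407  0.193  1.998 -0.004  0.951 -1.572] F [-2.2 -9.4 -9.3] M [-1.61  0.34  0.01] op 0.191 ff 40.6
x [-0.9197  0.3926  0.0012] y [ 0.3926  0.9197 -0.0033] z [-0.0024 -0.0025 -1.    ]
r 0.04413648003601898 theta 4.013081532754242
```

Request:
arm_command:
  steps:
    - {"translation": [-0.0208, 0.0107, 0.001], "twist": [0, 0, 0], "fingers": -1}
    - {"translation": [-0.0445, 0.0134, 0.001], "twist": [0, 0, 0], "fingers": -1}
    - {"translation": [-0.0673, 0.0066, 0.001], "twist": [0, 0, 0], "fingers": -1}
    - {"translation": [-0.0858, -0.0085, 0.001], "twist": [0, 0, 0], "fingers": -1}
    - {"translation": [-0.0968, -0.0296, 0.001], "twist": [0, 0, 0], "fingers": -1}

```text
time: 9.98
eef_pos: [0.5918, -0.1682, 0.0373]
tcp_rot: [0.201, 0.98, 0.002, -0.003]
contact_force: [-8.9, 5.6, 3.2]
opening: 0.189
finger_force: 41.7
```

```bash
python3 -c "
from h import *
wh()"
```

```text
t 9.975 p [ 0.5918 -0.1682  0.0373] q [-0.443  0.33   1.828  0.003  0.99  -1.61 ] F [-8.9  5.6  3.2] M [ 0.98  1.39 -0.02] op 0.189 ff 41.7
x [-0.9192  0.3938  0.0066] y [0.3938 0.9192 0.0024] z [-0.0052  0.0048 -1.    ]
r 0.044722295135907114 theta 5.989622309045176
```

Request:
arm_command:
  steps:
    - {"translation": [-0.0024, -0.0148, 0.001], "twist": [0, 0, 0], "fingers": -1}
    - {"translation": [-0.001, -0.0297, 0.001], "twist": [0, 0, 0], "fingers": -1}
    - {"translation": [0.004, -0.0438, 0.001], "twist": [0, 0, 0], "fingers": -1}
    - {"translation": [0.0081, -0.0505, 0.001], "twist": [0, 0, 0], "fingers": -1}
    - {"translation": [0.0124, -0.0562, 0.001], "twist": [0, 0, 0], "fingers": -1}

```text
time: 10.6
eef_pos: [0.57, -0.2036, 0.0375]
tcp_rot: [0.202, 0.979, 0.002, 0.002]
contact_force: [3.3, 4.4, -2.9]
opening: 0.193
finger_force: 41.2
```

```bash
python3 -c "
from h import *
wh()
for k in range(3): 
  t0=7+.4*k;print(t0,[[round(.06*(np.cos(t0)-np.cos(t)),4),round(-.06*(np.sin(t)-np.sin(t0)),4)] for t in t0+np.arange(1,6)*.1])"
```

```text
t 10.6 p [ 0.57   -0.2036  0.0375] q [-0.513  0.305  1.86   0.005  0.973 -1.681] F [ 3.3  4.4 -2.9] M [ 0.72 -0.5   0.03] op 0.193 ff 41.2
x [-0.9187  0.3949 -0.0035] y [0.3949 0.9187 0.0041] z [ 0.0048  0.0024 -1.    ]
r 0.04591809608524884 theta 0.6595560113371315
7.0 [[np.float64(0.0042), np.float64(-0.0043)], [np.float64(0.0087), np.float64(-0.0082)], [np.float64(0.0137), np.float64(-0.0116)], [np.float64(0.0189), np.float64(-0.0145)], [np.float64(0.0244), np.float64(-0.0169)]]
7.4 [[np.float64(0.0055), np.float64(-0.0024)], [np.float64(0.0112), np.float64(-0.0042)], [np.float64(0.0171), np.float64(-0.0054)], [np.float64(0.0231), np.float64(-0.006)], [np.float64(0.0291), np.float64(-0.006)]]
7.8 [[np.float64(0.006), np.float64(-0.0)], [np.float64(0.012), np.float64(0.0006)], [np.float64(0.0178), np.float64(0.0017)], [np.float64(0.0236), np.float64(0.0035)], [np.float64(0.0291), np.float64(0.0058)]]
```

Request:
arm_command:
  steps:
    - {"translation": [0.0042, -0.0043, 0], "twist": [0, 0, 0], "fingers": -1}
    - {"translation": [0.0087, -0.0082, 0], "twist": [0, 0, 0], "fingers": -1}
    - {"translation": [0.0137, -0.0116, 0], "twist": [0, 0, 0], "fingers": -1}
    - {"translation": [0.0189, -0.0145, 0], "twist": [0, 0, 0], "fingers": -1}

```text
time: 11.1
eef_pos: [0.5536, -0.2095, 0.0375]
tcp_rot: [0.201, 0.979, 0.0, 0.004]
contact_force: [5.9, 0.3, -6.2]
opening: 0.195
finger_force: 41.0
```

```bash
python3 -c "
from h import *
wh()"
```

```text
t 11.1 p [ 0.5536 -0.2095  0.0375] q [-0.535  0.276  1.896  0.004  0.962 -1.702] F [ 5.9  0.3 -6.2] M [ 0.18 -0.82 -0.04] op 0.195 ff 41.0
x [-0.9188  0.3946 -0.0071] y [0.3946 0.9189 0.0021] z [ 7.3e-03 -9.0e-04 -1.0e+00]
r 0.04620552522925318 theta 1.0399722990085032
```

Request:
arm_command:
  steps:
    - {"translation": [0.0055, -0.0024, 0], "twist": [0, 0, 0], "fingers": -1}
    - {"translation": [0.0112, -0.0042, 0], "twist": [0, 0, 0], "fingers": -1}
    - {"translation": [0.0171, -0.0054, 0], "twist": [0, 0, 0], "fingers": -1}
    - {"translation": [0.0231, -0.006, 0], "twist": [0, 0, 0], "fingers": -1}

```text
time: 11.6
eef_pos: [0.5359, -0.2085, 0.0375]
tcp_rot: [0.201, 0.98, -0.001, 0.004]
contact_force: [4.2, -4.4, -7.5]
opening: 0.196
finger_force: 40.7
```

```bash
python3 -c "
from h import *
wh()"
```

```text
t 11.6 p [ 0.5359 -0.2085  0.0375] q [-5.480e-01  2.420e-01  1.939e+00  1.000e-03  9.520e-01 -1.714e+00] F [ 4.2 -4.4 -7.5] M [-0.53 -0.7  -0.  ] op 0.196 ff 40.7
x [-0.919   0.3941 -0.0088] y [ 3.942e-01  9.190e-01 -8.000e-04] z [ 0.0077 -0.0042 -1.    ]
r 0.04624075410522718 theta 1.4260028307949413
```

Request:
arm_command:
  steps:
    - {"translation": [0.006, 0, 0], "twist": [0, 0, 0], "fingers": -1}
    - {"translation": [0.012, 0.0006, 0], "twist": [0, 0, 0], "fingers": -1}
    - {"translation": [0.0178, 0.0017, 0], "twist": [0, 0, 0], "fingers": -1}
    - {"translation": [0.0236, 0.0035, 0], "twist": [0, 0, 0], "fingers": -1}

```text
time: 12.1
eef_pos: [0.5233, -0.203, 0.0378]
tcp_rot: [0.201, 0.98, -0.005, 0.009]
contact_force: [15.3, -17.5, -20.8]
opening: 0.193
finger_force: 39.5
```

```bash
python3 -c "
from h import *
wh()"
```

```text
t 12.1 p [ 0.5233 -0.203   0.0378] q [-0.549  0.208  1.98  -0.004  0.933 -1.713] F [ 15.3 -17.5 -20.8] M [-2.66 -2.46 -0.04] op 0.193 ff 39.5
x [-0.9192  0.3934 -0.02  ] y [ 0.3936  0.9193 -0.006 ] z [ 0.0161 -0.0134 -0.9998]
r 0.04605337141372495 theta 1.7244115220855862
```

At θ=8.0 rad of hand travel the tangential force jumped from 5 N to 22 N, so the wheel is at its stop. I'll relax the push, open slightly and rise.

Request:
arm_command:
  steps:
    - {"translation": [-0.0116, -0.0029, 0], "twist": [0, 0, 0], "fingers": -1}
    - {"translation": [-0.0116, -0.0029, 0], "twist": [0, 0, 0], "fingers": -0.35}
    - {"translation": [-0.0116, -0.0029, 0], "twist": [0, 0, 0], "fingers": -0.35}
    - {"translation": [-0.0116, -0.0029, -0.04], "twist": [0, 0, 0], "fingers": -0.35}
    - {"translation": [-0.0116, -0.0029, -0.1], "twist": [0, 0, 0], "fingers": -0.35}

```text
time: 12.72
eef_pos: [0.5238, -0.2015, 0.1107]
tcp_rot: [0.201, 0.98, 0.001, -0.001]
contact_force: [0.1, -0.5, 0.0]
opening: 0.326
finger_force: 0.0
```

Request:
arm_command:
  steps:
    - {"translation": [0, 0, -0.05], "twist": [0, 0, 0], "fingers": 1}
    - {"translation": [0, 0, -0.08], "twist": [0, 0, 0], "fingers": 1}
    - {"translation": [0, 0, -0.08], "twist": [0, 0, 0], "fingers": 1}

```text
time: 13.1
eef_pos: [0.5264, -0.2031, 0.1742]
tcp_rot: [0.201, 0.98, -0.001, 0.003]
contact_force: [-0.0, 0.6, 0.5]
opening: 0.94
finger_force: 0.0
```

```bash
python3 -c "
from h import *
show(); print(rel([.5877,.0302,.165]))"
```

```text
t 13.1 p [ 0.5264 -0.2031  0.1742] q [-0.548  0.056  1.875  0.     1.205 -1.715] F [-0.   0.6  0.5] M [ 0.01  0.07 -0.04] op 0.94 ff 0.0
x [-0.9194  0.3934 -0.0063] y [ 3.934e-01  9.194e-01 -5.000e-04] z [ 0.0056 -0.0029 -1.    ]
[0.0473063  0.31814608 0.01185549]
```

Request:
arm_command:
  steps:
    - {"translation": [0.008, 0.05, 0], "twist": [0, 0, 0], "fingers": 1}
    - {"translation": [0.018, 0.12, 0], "twist": [0, 0, 0], "fingers": 1}
    - {"translation": [0.029, 0.19, 0], "twist": [0, 0, 0], "fingers": 1}
    - {"translation": [0.039, 0.26, 0], "twist": [0, 0, 0], "fingers": 1}
    - {"translation": [0.047, 0.318, 0], "twist": [0, 0, 0], "fingers": 1}

```text
time: 13.72
eef_pos: [0.5855, 0.0329, 0.1692]
tcp_rot: [0.201, 0.98, 0.0, -0.001]
contact_force: [0.8, 0.5, -0.0]
opening: 0.998
finger_force: 0.0
```

Request:
arm_command:
  steps:
    - {"translation": [0, 0, 0], "twist": [0, 0, 0], "fingers": 1}
    - {"translation": [0, 0, 0], "twist": [0, 0, 0], "fingers": 1}

```text
time: 13.98
eef_pos: [0.5854, 0.0303, 0.1697]
tcp_rot: [0.201, 0.98, -0.0, -0.001]
contact_force: [0.4, 0.1, 0.4]
opening: 1.0
finger_force: 0.0
```

```bash
python3 -c "
from h import *
s=get_state();show(s);p=read_camera('wrist')
for q,z in(('cap_top',.107),('cap',.1),('spinner_mid',.086)): print(q,[(round(r['conf'],2),r['point'],np.round(at_z(p,r['point'],z,s),4)) for r in recognise(p,q)])
I=p['pixels'].astype(int);m=((I[:,:,0]>150)&(I[:,:,1]>130)&(I[:,:,2]<90)).astype(np.uint8)
n,l,st,c=cv2.connectedComponentsWithStats(m);print([(st[i].tolist(),np.round(c[i],1).tolist(),np.round(at_z(p,c[i][::-1],.107,s),4)) for i in range(1,n) if st[i,4]>20])
# predicted cap top circle in the wrist picture
T=p['T_tool_cam'];R=Ro.from_quat(s['tcp_rot']).as_matrix()
out=p['pixels'].copy()
a=np.linspace(0,2*np.pi,60)
for cx,col in(((.5877,.0302),(255,0,255)),):
  X=np.c_[cx[0]+.0295*np.cos(a),cx[1]+.0295*np.sin(a),0*a+.107]
  C=(( (X-s['eef_pos'])@R)-T[:3,3])@T[:3,:3];u=C@p['K'].T;u=u[:,:2]/u[:,2:]
  cv2.polylines(out,[np.round(u).astype(np.int32)],True,col,1)
cv2.imwrite('pics/w6.png',out[:,:,::-1])
t=read_camera('top')
for q,z in(('cap_top',.107),): print(q,[(round(r['conf'],2),r['point'],np.round(at_z(t,r['point'],z),4)) for r in recognise(t,q)])
"
```

```text
t 13.975 p [0.5854 0.0303 0.1697] q [-0.121  0.114  1.821 -0.     1.209 -1.287] F [0.4 0.1 0.4] M [ 0.03 -0.05 -0.04] op 1.0 ff 0.0
x [-0.9194  0.3934  0.002 ] y [ 3.934e-01  9.194e-01 -9.000e-04] z [-2.2e-03 -1.0e-04 -1.0e+00]
cap_top [(0.8, [213.6, 275.5], array([0.5881, 0.0311, 0.107 ]))]
cap [(0.56, [213.6, 275.5], array([0.5901, 0.0303, 0.1   ]))]
spinner_mid [(0.65, [242.9, 11.0], array([ 0.5277, -0.1949,  0.086 ]))]
[([0, 0, 31, 15, 256], [10.3, 5.0], array([ 0.3873, -0.0733,  0.107 ])), ([0, 0, 187, 77, 6661], [95.2, 30.2], array([ 0.422 , -0.0298,  0.107 ])), ([289, 0, 271, 197, 28928], [435.1, 77.4], array([0.5405, 0.1723, 0.107 ])), ([57, 57, 21, 10, 43], [66.8, 61.2], array([ 0.4307, -0.0581,  0.107 ])), ([0, 56, 301, 141, 8622], [128.4, 130.5], array([ 0.4877, -0.0427,  0.107 ])), ([8, 66, 33, 19, 62], [24.6, 74.9], array([ 0.4265, -0.09  ,  0.107 ])), ([0, 79, 29, 19, 94], [13.9, 88.4], array([ 0.4309, -0.1021,  0.107 ])), ([0, 95, 41, 41, 415], [18.3, 118.3], array([ 0.449 , -0.1115,  0.107 ])), ([300, 104, 30, 18, 45], [314.4, 111.1], array([0.5284, 0.0869, 0.107 ])),
[... 621 characters left out ...]
440, 236, 120, 53, 1336], [497.9, 261.7], array([0.6978, 0.1827, 0.107 ])), ([35, 241, 16, 12, 129], [42.8, 245.4], array([ 0.5389, -0.1524,  0.107 ])), ([445, 249, 115, 112, 6894], [513.5, 300.8], array([0.7392, 0.1872, 0.107 ])), ([43, 251, 17, 18, 74], [51.3, 259.1], array([ 0.5518, -0.153 ,  0.107 ])), ([11, 260, 11, 6, 22], [15.5, 262.9], array([ 0.5431, -0.1821,  0.107 ])), ([350, 279, 35, 79, 1140], [364.3, 327.2], array([0.7143, 0.0619, 0.107 ])), ([58, 302, 62, 35, 319], [80.6, 325.2], array([ 0.6151, -0.1655,  0.107 ])), ([336, 345, 52, 40, 599], [362.1, 367.9], array([0.7547, 0.0462, 0.107 ])), ([64, 402, 42, 18, 400], [85.7, 412.8], array([ 0.7006, -0.2149,  0.107 ]))]
cap_top []
```

View pics/w6.png

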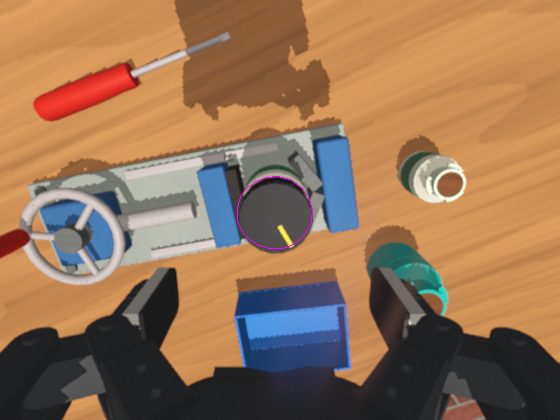

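The predicted clamped cap circle coincides with the black cap at wrist (213, 275), and the jar sits between the closed jaws. Descending on the cap.

Request:
arm_command:
  steps:
    - {"translation": [-0.003, 0.0015, 0.03], "twist": [0, 0, 0], "fingers": 1}
    - {"translation": [-0.003, 0.0015, 0.08], "twist": [0, 0, 0], "fingers": 1}
    - {"translation": [-0.003, 0.0015, 0.12], "twist": [0, 0, 0], "fingers": 1}
    - {"translation": [-0.003, 0.0015, 0.15], "twist": [0, 0, 0], "fingers": 1}
    - {"translation": [-0.003, 0.0015, 0.15], "twist": [0, 0, 0], "fingers": 1}

```text
time: 14.9
eef_pos: [0.5869, 0.0303, 0.0564]
tcp_rot: [0.201, 0.98, -0.0, -0.002]
contact_force: [0.5, 0.4, 0.6]
opening: 0.999
finger_force: 0.0
```

```bash
python3 -c "
from h import *
show(); print(rel([.588,.0305,.037]))"
```

```text
t 14.9 p [0.5869 0.0303 0.0564] q [-0.121  0.248  1.891 -0.     1.007 -1.286] F [0.5 0.4 0.6] M [ 0. -0. -0.] op 0.999 ff 0.0
x [-0.9188  0.3946  0.0046] y [ 0.3946  0.9189 -0.0014] z [-4.8e-03  5.0e-04 -1.0e+00]
[-0.00136277  0.00089533  0.0258385 ]
```

Request:
arm_command:
  steps:
    - {"translation": [-0.001, 0.0007, 0.015], "twist": [0, 0, 0], "fingers": 1}
    - {"translation": [-0.001, 0.0007, 0.025], "twist": [0, 0, 0], "fingers": 1}
    - {"translation": [-0.001, 0.0007, 0.025], "twist": [0, 0, 0], "fingers": 1}

```text
time: 15.28
eef_pos: [0.5894, 0.0308, 0.0395]
tcp_rot: [0.201, 0.98, -0.0, -0.0]
contact_force: [0.7, 0.6, 0.5]
opening: 1.001
finger_force: 0.0
```

Request:
arm_command:
  steps:
    - {"translation": [0, 0, 0], "twist": [0, 0, 0], "fingers": 0.45}
    - {"translation": [0, 0, 0], "twist": [0, 0, 0], "fingers": 0}
    - {"translation": [0, 0, 0], "twist": [0, 0, 0], "fingers": 0}
    - {"translation": [0, 0, 0], "twist": [0, 0, 0], "fingers": 0}
  grip_force: 80

```text
time: 15.78
eef_pos: [0.5898, 0.03, 0.0413]
tcp_rot: [0.201, 0.98, -0.001, 0.0]
contact_force: [-3.6, -2.4, 5.5]
opening: 0.67
finger_force: 84.6
```

```bash
python3 -c "
from h import *
show()"
```

```text
t 15.775 p [0.5898 0.03   0.0413] q [-0.12   0.273  1.893 -0.002  0.976 -1.286] F [-3.6 -2.4  5.5] M [-0.48  0.54 -0.02] op 0.67 ff 84.6
x [-9.195e-01  3.930e-01 -6.000e-04] y [ 0.393   0.9195 -0.0016] z [-1.0e-04 -1.7e-03 -1.0e+00]
```

Request:
arm_command:
  steps:
    - {"translation": [0, 0, 0], "twist": [0, 0, -0.15], "fingers": 0}
    - {"translation": [0, 0, -0.001], "twist": [0, 0, -0.3], "fingers": 0}
    - {"translation": [0, 0, -0.0015], "twist": [0, 0, -0.45], "fingers": 0}
    - {"translation": [0, 0, -0.002], "twist": [0, 0, -0.6], "fingers": 0}
    - {"translation": [0, 0, -0.0025], "twist": [0, 0, -0.75], "fingers": 0}

```text
time: 16.4
eef_pos: [0.59, 0.0297, 0.0433]
tcp_rot: [-0.192, 0.981, -0.001, -0.0]
contact_force: [-4.6, -3.9, 6.9]
opening: 0.674
finger_force: 84.9
```

```bash
python3 -c "
from h import *
s=get_state();show(s);print('yaw y',np.degrees(np.arctan2(*Ro.from_quat(s['tcp_rot']).as_matrix()[[1,0],1]))-66.86)"
```

```text
t 16.4 p [0.59   0.0297 0.0433] q [-1.200e-01  2.700e-01  1.892e+00 -2.000e-03  9.790e-01 -2.075e+00] F [-4.6 -3.9  6.9] M [-0.72  0.51 -0.16] op 0.674 ff 84.9
x [-9.266e-01 -3.761e-01  5.000e-04] y [-0.3761  0.9266 -0.0021] z [ 3.0e-04 -2.1e-03 -1.0e+00]
yaw y 45.23378778337121
```

Request:
arm_command:
  steps:
    - {"translation": [0, 0, -0.0005], "twist": [0, 0, -0.14], "fingers": 0}
    - {"translation": [0, 0, -0.001], "twist": [0, 0, -0.28], "fingers": 0}
    - {"translation": [0, 0, -0.001], "twist": [0, 0, -0.42], "fingers": 0}
    - {"translation": [0, 0, -0.001], "twist": [0, 0, -0.42], "fingers": 0}

```text
time: 16.9
eef_pos: [0.5908, 0.029, 0.0446]
tcp_rot: [-0.4, 0.917, -0.002, 0.0]
contact_force: [-3.5, -5.0, 6.1]
opening: 0.673
finger_force: 85.0
```

```bash
python3 -c "
from h import *
s=get_state();show(s);p=read_camera('wrist');print('yaw y',np.degrees(np.arctan2(*Ro.from_quat(s['tcp_rot']).as_matrix()[[1,0],1]))-66.86)
I=p['pixels'].astype(int);m=((I[:,:,0]>150)&(I[:,:,1]>130)&(I[:,:,2]<90)).astype(np.uint8);m=((I[:,:,0]-I[:,:,2]>110)&(I[:,:,0]-I[:,:,1]<50)&(I[:,:,0]>150)).astype(np.uint8)
n,l,st,c=cv2.connectedComponentsWithStats(m)
print([(st[i].tolist(),np.round(c[i],1).tolist(),np.round(at_z(p,c[i][::-1],.11,s),4)) for i in range(1,n) if 15<st[i,4]<600])
t=read_camera('top');I=t['pixels'].astype(int);m=((I[:,:,0]-I[:,:,2]>110)&(I[:,:,0]-I[:,:,1]<50)&(I[:,:,0]>150)).astype(np.uint8)
n,l,st,c=cv2.connectedComponentsWithStats(m);print([(st[i].tolist(),np.round(c[i],1).tolist()) for i in range(1,n) if 3<st[i,4]<600])"
```

```text
t 16.9 p [0.5908 0.029  0.0446] q [-0.121  0.268  1.891 -0.004  0.979 -2.512] F [-3.5 -5.   6.1] M [-0.83  0.39  0.03] op 0.673 ff 85.0
x [-0.6806 -0.7327  0.0009] y [-0.7327  0.6806 -0.004 ] z [ 0.0023 -0.0034 -1.    ]
yaw y 70.25234124121472
[([278, 318, 30, 39, 375], [292.5, 337.2], array([0.5969, 0.0472, 0.11  ]))]
[]
```

Request:
arm_command:
  steps:
    - {"translation": [0, 0, -0.006], "twist": [0, 0, 0], "fingers": 0}
    - {"translation": [0, 0, -0.014], "twist": [0, 0, 0], "fingers": 0}
    - {"translation": [0, 0, -0.024], "twist": [0, 0, 0], "fingers": 0}
    - {"translation": [0, 0, -0.034], "twist": [0, 0, 0], "fingers": 0}
    - {"translation": [0, 0, -0.042], "twist": [0, 0, 0], "fingers": 0}

```text
time: 17.62
eef_pos: [0.5899, 0.0312, 0.0747]
tcp_rot: [-0.399, 0.917, 0.0, 0.0]
contact_force: [0.9, -1.2, -0.8]
opening: 0.672
finger_force: 86.1
```

Request:
arm_command:
  steps:
    - {"translation": [0, 0, 0], "twist": [0, 0, 0], "fingers": 0}
    - {"translation": [0, 0, 0], "twist": [0, 0, 0], "fingers": 0}
    - {"translation": [0, 0, 0], "twist": [0, 0, 0], "fingers": 0}

```text
time: 18.0
eef_pos: [0.5893, 0.0308, 0.0735]
tcp_rot: [-0.399, 0.917, 0.0, -0.0]
contact_force: [1.5, -0.5, -0.3]
opening: 0.672
finger_force: 86.1
```

```bash
python3 -c "
from h import *
s=get_state();show(s)
q=read_camera('side'); print([(n,[(round(r['conf'],2),r['point']) for r in recognise(q,n)[:4]]) for n in('cap','jar','jar_mouth')])
print('pred mouth',proj(q,[.588,.0305,.1]),'cap mid at rim .116',proj(q,[.588,.0305,.1285]),'jar mid',proj(q,[.588,.0305,.05]))
# vertical column scan through cap & jar
c=int(round(proj(q,[.588,.0305,.1])[1]))
for r in range(165,240,2): print(r,q['pixels'][r,c-8].tolist(),q['pixels'][r,c].tolist())
for z in(.1,.107,.116,.141): print(z,proj(q,[.588,.0305,z]))
"
```

```text
t 18.0 p [0.5893 0.0308 0.0735] q [-0.12   0.228  1.879  0.     1.035 -2.511] F [ 1.5 -0.5 -0.3] M [ 0.01  0.04 -0.01] op 0.672 ff 86.1
x [-6.819e-01 -7.314e-01  4.000e-04] y [-7.314e-01  6.819e-01  6.000e-04] z [-8.e-04  1.e-04 -1.e+00]
[('cap', [(0.74, [181.2, 263.3]), (0.6, [248.7, 132.6])]), ('jar', [(0.83, [171.9, 291.9]), (0.77, [213.8, 264.2]), (0.69, [182.8, 228.2])]), ('jar_mouth', [(0.91, [214.4, 263.0]), (0.87, [183.4, 228.7]), (0.79, [171.2, 294.0])])]
pred mouth (np.float64(194.74716004230066), np.float64(265.18088091435123)) cap mid at rim .116 (np.float64(181.02536811409888), np.float64(264.89690529348013)) jar mid (np.float64(217.4476011792791), np.float64(265.6506717331925))
165 [225, 139, 70] [125, 84, 54]
167 [173, 143, 32] [35, 35, 36]
169 [25, 31, 39] [35, 33, 35]
171 [17, 21, 22] [35, 37, 40]
173 [22, 24, 23] [11, 14, 17]
175 [21, 21, 23] [21, 24, 23]
177 [21, 22, 23] [21, 23, 26]
179 [22, 24, 25] [25, 28, 27]
181 [27, 25, 28] [21, 22, 24]
183 [25, 23, 23] [25, 27, 24]
185 [17, 14, 14] [17, 18, 17]
187 [18, 10, 16] [16, 14, 13]
189 [18, 16, 13] [13, 15, 17]
191 
[... 407 characters left out ...]
 [164, 157, 133] [169, 163, 137]
217 [148, 142, 121] [170, 164, 138]
219 [125, 120, 101] [150, 144, 120]
221 [125, 120, 101] [124, 119, 101]
223 [130, 123, 105] [125, 120, 101]
225 [30, 58, 41] [132, 125, 106]
227 [31, 60, 41] [30, 58, 40]
229 [33, 59, 40] [30, 58, 40]
231 [35, 60, 41] [34, 63, 45]
233 [32, 59, 42] [54, 48, 45]
235 [29, 56, 37] [54, 48, 44]
237 [107, 108, 89] [28, 27, 20]
239 [126, 120, 101] [50, 105, 165]
0.1 (np.float64(194.74716004230066), np.float64(265.18088091435123))
0.107 (np.float64(191.4318109573741), np.float64(265.112269007122))
0.116 (np.float64(187.11717663183177), np.float64(265.02297666339325))
0.141 (np.float64(174.815087276324), np.float64(264.76838211182))
```

```bash
python3 -c "
from h import *
print(sign_off())"
```

```text
the job is handed in; nothing more can be done
None
```

I turned the clamp wheel to its stop, unscrewed the cap about 70° and lifted it off. It is held level about 14 mm above the mouth, with the jar still in the clamp. The job was handed in at about 18 s on the robot clock, and `sign_off()` gave no verdict.

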